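# Find the deep enough pin hole in an aerated-concrete block with a marked pin

### The job

Three holes for a connecting pin have been drilled in the top of the white aerated-concrete block, but only one of them is deep enough. Take the steel pin from the wooden bit stand and try it in the holes, pushing it down gently until it bottoms and then reading its red ring against the top of the block: deep enough means that, on the bottom, the ring has come down to the top face or begun to sink in. Leave the pin standing in that hole, pushed fully home. Do not force it against the bottom of a hole (the material is soft and crumbles), and leave the other things on the table where they are.

Things in the scene. Friction and masses are not known exactly. Their poses are not given: they have to be found in the camera images.
- block: white aerated-concrete block, 110 (x) x 240 (y) x 75 mm high, standing firmly on the table (does not move); origin at the centre of its underside, z up. Three vertical holes in its top face in a row along y, at y = -70, 0 and 70 mm. The undrilled material below a hole is hard to a light push but crumbles under an end load above 50 N
- hole1 (a point): mouth of the first hole (block y = -70 mm), on its axis at the height of the block's top face; frame as the block's. Hole 14 mm wide, square-edged, with a dark grey sleeve collar 22 mm across flush in the face. Depth to the bottom: 45 to 51 mm in the one hole that is deep enough, 28 to 37 mm in the other two; which is which changes and shows only by trying
- hole2 (a point): mouth of the middle hole (block y = 0); otherwise as hole1. In each hole spring lips in the sleeve, 15 mm below the mouth, grip the pin: once its end is 15 to 20 mm down it drags with some 4 to 10 N on the way in and out, does not sink by its own weight and stays where it is left
- hole3 (a point): mouth of the third hole (block y = 70 mm); otherwise as hole1
- pin_grip (a point): point on the axis of the steel pin to grip it by, 30 mm below its upper end and 90 mm above its lower end, z up along the pin. The pin is a round bar 12 mm across and 120 mm long, 0.11 kg; its lower end tapers to 7 mm over 4 mm. It stands upright in the stand, its lower 30 mm in the hole. The lower edge of its painted red ring (10 mm wide) is 45 mm above the lower end, the upper edge 55 mm
- pin_foot: tapered lowest 6 mm of the pin, one piece with it; the origin is the centre of the pin's lower end face, z up along the pin
- stand_hole (a point): mouth of the hole in the wooden bit stand where the pin stands at the start: 13.5 mm wide, 30 mm deep. The stand is fixed, 55 (x) x 160 (y) x 40 mm high; the hole lies 50 mm from its centre towards its +y; three drill bits stand in it 64 to 112 mm from the hole towards -y and rise at most 44 mm above its top. Frame: the stand's, z up
- glue: white glue bottle with a yellow nozzle, 48 mm across, 155 mm high, loose; origin at the centre of its underside; not to be disturbed
- can: small aluminium can with a red cap, 44 mm across, 130 mm high, loose; origin at the centre of its underside; not to be disturbed
- caliper: steel slide caliper lying flat, 230 mm long (y) and about 70 mm over its jaws (x), 8 mm thick, loose; origin on the table under the middle of its beam; not to be disturbed
Things that resemble listed ones, but are neither listed nor needed, are in the scene too. Leave any pink or purple look-alike of the part that bears stand_hole alone.

How it is judged:
On the way, in this order (a step that is already met when the one before it is completed fails the run):
1. the pin is out of the stand (z of pin_foot in the frame of stand_hole above 0.005 m), for 0.1 s.
2. the pin is pushed onto the bottom of the full-depth hole (at least 4 N on its lower end) (z of pin_foot in the frame of hole2 below -0.043 m and (horizontal distance between pin_foot and hole1 below 0.004 m or horizontal distance between pin_foot and hole2 below 0.004 m or horizontal distance between pin_foot and hole3 below 0.004 m) and contact force between pin_foot and anything else above 4 N), for 0.03 s.
At the end, for the whole second after the job is handed in: the pin stands upright (within 0.1 rad), released and at rest, in the full-depth hole, pushed home, its lower end at least 43 mm below the block's top face, so that the red ring is at the level of the face (z of pin_foot in the frame of hole2 below -0.043 m and (horizontal distance between pin_foot and hole1 below 0.004 m or horizontal distance between pin_foot and hole2 below 0.004 m or horizontal distance between pin_foot and hole3 below 0.004 m) and angle between pin_grip's own z axis and vertical below 0.1 rad and linear speed of pin_foot below 0.02 m/s); the robot touches nothing.
It fails at once if the lower end of the pin is pressed against something with more than 50 N (contact force between pin_foot and anything else above 50 N).
It fails at once if the glue bottle, the can or the caliper is moved by more than 20 mm (distance of any of glue, can, caliper from where it was at the start of the episode above 0.02 m).
It also fails if it takes over 64 s, if anything falls off the work surface, if the arm or the gripper's body presses on something with over 40 N, if the wrist force passes 120 N, or if a joint passes its speed limit or range.

### The arm

A 6-joint arm with a two-finger parallel gripper is mounted at the origin on the work surface. World frame = base frame: x ahead of the robot, y to its left, z up, the work surface at z = 0. Lengths are in m, angles in rad, forces in N, time in s.
With the tool pointing down it reaches from about 0.3 to 0.775 m from the base axis. Payload 14.6 kg.
Tool frame: the origin (TCP) lies midway between the tips of the shut fingers; the grasp point (between the pads) lies 19 mm behind it; z points along the fingers, y is the line along which they close (so a half turn about z gives the same grasp; the last joint's range is limited). The gripper opens to 85 mm and grips with 20 to 120 N. Pads are 22 mm wide; open, the fingers measure 114 mm over their backs; the gripper's body (76 mm by 85 mm) begins 54 mm behind the grasp point. The pads swing forward as they close: fully open they stand 13 mm farther back than shut.
Start: joints at [1.251, 0.3, 1.521, -0, 1.321, -0.067], TCP at [0.138, 0.533, 0.231] pointing down, gripper open.
Joint ranges: [-3.03, 3.03], [-0.79, 2.21], [0.23, 2.52], [-1.04, 4.18], [0, 3.07], [-2.55, 2.55]. Speed limits (rad/s): [2.22, 2.22, 2.57, 3.14, 3.14, 3.14].

### API

Orientations are given as a 3x3 rotation matrix whose columns are the frame's x, y, z axes.
In Python, from bench import ctrl gives the robot as it stands.
- The arm moves only by the tool servo_tool, never from a script. Its argument "deltas" is a list of rows, each a list of 2 entries, a list of its own where there are three numbers: the shift along the tool's x, y, z in cm, then the turn about the tool's z in rad. In form: [[[x, y, z], yaw], ...]. A call has 1 to 5 rows; each row is the pose to reach, as a shift and turn from the pose commanded when the call began, along the tool's axes at that moment; what a row does not reach only later rows make up. A row lasts 1/10 s, in which the tool goes at most 50 mm and 8.59 degrees, less where a joint would pass 70% of its speed; a pose out of reach is approached as far as the arm can. A call with a gripper value outside its range is refused whole. "hand" is the gripper's target within -1 to 1 (fully open at 1, half-way at 0, shut at -1), set as the call begins (left out, the last holds). The fingers move at their own pace and stop on an object; the grip force is fixed at half the most. Time passes only in rows, so rows that repeat a pose let the fingers close. It gives the time, the measured TCP pose, the force, the opening and the grip force at its end, in the units of the state.
- ctrl.read_state(): the state, without advancing time (a new reading comes with each control period).
- ctrl.grab_frame(name): name is "scene" or "top" or "wrist"; returns a dict with "color" (480x640x3 uint8, blue, green, red), "camera_matrix" (3x3 intrinsics, pixels), "camera_from_world" (4x4, takes a point from world to camera coordinates). Camera axes: x right, y down, z forward; pixel columns grow to the right and rows downward; lengths in m; the calibration is good to about 2 mm. A picture is of the moment at which its call begins. There is no depth.
- ctrl.sign_off(): hands the job in; it is judged then, once.
The state is a dict: "t": time; "q": joint angles; "joint_velocities": joint speeds; "joint_torque": joint torques, N m; "position": TCP position; "eef_rot": TCP orientation; "force": force on the tool from outside, world axes, zero at the start; "moment": the same for the moment, N m; "opening": finger opening in m; "finger_force": force on a finger pad.
Only numpy, scipy, OpenCV 4.12 (cv2) and the standard library are available. Lean on these libraries where they do the work, as an engineer would, in place of code of your own. Each camera call takes 0.05 s, during which the arm holds its last target. There are 200 camera calls.

## Working session

There is one attempt and no reset: what is moved stays moved. The work goes in short steps, Python scripts to look and compute and a tool call to move; the robot and the scene stay as the last step left them, time stands still between calls to the robot, and variables do not carry over. Pictures are saved under pics/ and viewed, at most 10 in all, crops included, and the job is handed in when it is done.

Besides the shell and the picture viewer there is one more tool, called after "Request:" in YAML: its name, and indented under it one key for each argument. servo_tool: Moves the arm, as the interface text tells. Its arguments: {"type":"object","properties":{"deltas":{"type":"array"},"hand":{"type":"number"}},"required":["deltas"]}

```bash
mkdir -p pics
cat > h.py <<'E'
import numpy as np,cv2
from bench import ctrl
def grab(n):
    f=ctrl.grab_frame(n); return f['color'],np.array(f['camera_matrix']),np.array(f['camera_from_world'])
def ray(K,T,uv):
    d=np.linalg.inv(K)@np.array([uv[0],uv[1],1.]); R=T[:3,:3]; return -R.T@T[:3,3],R.T@d
def onz(K,T,uv,z):
    o,d=ray(K,T,uv); return o+d*(z-o[2])/d[2]
def proj(K,T,p):
    q=K@(T[:3,:3]@np.array(p)+T[:3,3]); return q[:2]/q[2]
E
python3 - <<'E'
from h import *
ims=[]
for n in ['scene','top','wrist']:
    im,K,T=grab(n); np.savez(f'pics/{n}0.npz',im=im,K=K,T=T); cv2.imwrite(f'pics/{n}0.png',im)
    print(n,-T[:3,:3].T@T[:3,3], T[2,:3])
s=ctrl.read_state(); print(s)
E
```

```text
scene [1.25825656 0.1168729  0.93951701] [-0.65083893 -0.04683922 -0.7577696 ]
top [0.4625753  0.04155086 1.34145522] [ 0.05760614  0.01525239 -0.99822287]
wrist [0.06927775 0.54957529 0.37332941] [ 0.27250142 -0.07111437 -0.9595237 ]
{'t': 0.15, 'q': array([ 1.25139431e+00,  3.00356893e-01,  1.52142182e+00, -1.02756991e-05,
        1.32069452e+00, -6.65706685e-02]), 'joint_velocities': array([ 0.00275863, -0.00115437, -0.00244277, -0.00158986, -0.00076148,
        0.00124722]), 'joint_torque': array([ 1.61800821e-03, -5.43667388e+01, -3.61887109e+01, -1.11866314e-04,
        3.15309626e-03,  1.87947091e-05]), 'position': array([0.13751644, 0.53235504, 0.23085134]), 'eef_rot': array([[-9.68208683e-01,  2.50143710e-01, -2.67050341e-04],
       [ 2.50143848e-01,  9.68208320e-01, -8.39174409e-04],
       [ 4.86461619e-05, -8.79296949e-04, -9.99999612e-01]]), 'force': array([-0.44179307, -0.51219284, -0.13434568]), 'moment': array([ 0.02239877,  0.0042959 , -0.02651761]), 'finger_force': 0.0, 'opening': 0.08540223822525016}
```

View pics/top0.png

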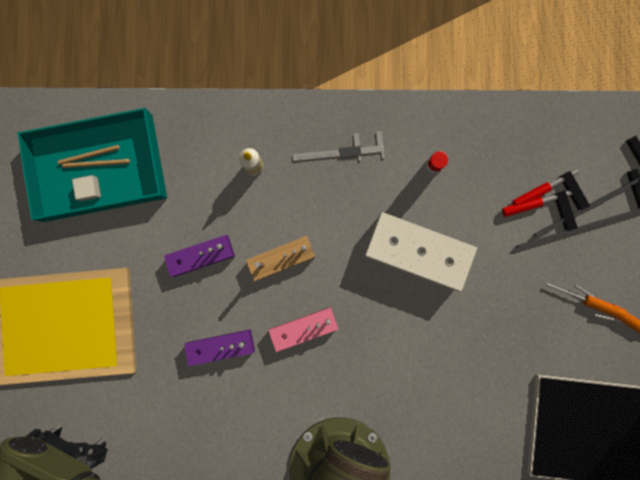

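View pics/scene0.png

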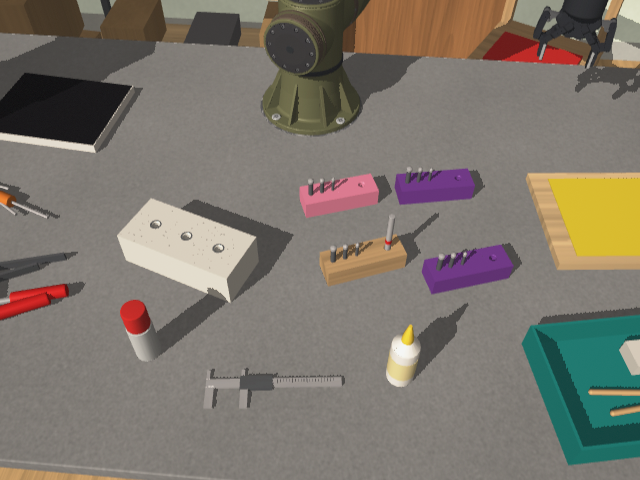

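The top view shows four stands: wood with pin at (280,258), purple at (200,256) and (220,348), and pink at (304,330). Only the wooden one is unpainted and holds a pin with a red ring, at (258,265) in top and (390,235) in scene. The block is at (421,252), the can at (438,160), the glue at (250,160) and the caliper at (340,150). I'll confirm the stand in an enlarged crop and measure.

Run:
```python
from h import *
L=lambda n:(lambda d:(d['im'],d['K'],d['T']))(np.load(f'pics/{n}0.npz'))
a,Ka,Ta=L('top'); b,Kb,Tb=L('scene')
c1=cv2.resize(a[220:300,235:335],(400,320),interpolation=cv2.INTER_CUBIC)
c2=cv2.resize(b[200:300,310:435],(400,320),interpolation=cv2.INTER_CUBIC)
c3=cv2.resize(a[205:295,360:480],(400,280),interpolation=cv2.INTER_CUBIC)
c4=cv2.resize(b[190:310,110:270],(400,280),interpolation=cv2.INTER_CUBIC)
cv2.imwrite('pics/crop1.png',np.vstack([np.hstack([c1,c2]),np.hstack([c3,c4])]))
# collars: dark blobs inside the block's white area
for n,im,K,T,(u0,v0,u1,v1) in [('top',a,Ka,Ta,(360,205,480,295)),('scene',b,Kb,Tb,(110,190,270,310))]:
    g=cv2.cvtColor(im,cv2.COLOR_BGR2GRAY)[v0:v1,u0:u1]
    m=(g>150).astype(np.uint8)
    cs,h=cv2.findContours(m,cv2.RETR_CCOMP,cv2.CHAIN_APPROX_NONE)
    for i,c in enumerate(cs):
        if h[0][i][3]>=0 and cv2.contourArea(c)>15:
            (x,y),ax,an=cv2.fitEllipse(c); print(n,'hole',np.round([x+u0,y+v0],1),np.round(ax,1),onz(K,T,(x+u0,y+v0),.075).round(4))
# wood stand
hsv=cv2.cvtColor(a,cv2.COLOR_BGR2HSV)[225:290,235:325]
m=cv2.inRange(hsv,(8,80,90),(25,255,255)); m=cv2.morphologyEx(m,cv2.MORPH_CLOSE,np.ones((5,5)))
c=max(cv2.findContours(m,0,1)[0],key=cv2.contourArea); r=cv2.minAreaRect(c); bx=cv2.boxPoints(r)+[235,225]
print('stand box',bx.round(1)); print(np.array([onz(Ka,Ta,p,.04) for p in bx]).round(4))
# red ring in scene
hs=cv2.cvtColor(b,cv2.COLOR_BGR2HSV)[205:260,375:405]
m=cv2.inRange(hs,(0,120,90),(7,255,255))|cv2.inRange(hs,(172,120,90),(180,255,255))
v,u=np.nonzero(m); p=(u.mean()+375,v.mean()+205); print('ring',p,len(u),onz(Kb,Tb,p,.06).round(4))
```

```text
top hole [449.1 261.2] [10.1 10.9] [ 0.5093 -0.2543  0.075 ]
top hole [421.2 250.9] [10.2 10.3] [ 0.5332 -0.1886  0.075 ]
top hole [393.5 240.4] [10.3 10.4] [ 0.5575 -0.1232  0.075 ]
scene hole [216.3 249.1] [ 7.3 12.2] [ 0.5576 -0.1239  0.075 ]
scene hole [185.8 236. ] [ 9.2 12.2] [ 0.531  -0.1877  0.075 ]
scene hole [153.7 225. ] [ 7.6 11.1] [ 0.509  -0.2553  0.075 ]
stand box [[244.8 259.5]
 [306.5 234.8]
 [315.2 256.5]
 [253.5 281.2]]
[[0.5101 0.2344 0.04  ]
 [0.5719 0.0843 0.04  ]
 [0.519  0.0626 0.04  ]
 [0.4574 0.2123 0.04  ]]
ring (np.float64(387.7142857142857), np.float64(242.0952380952381)) 21 [0.4981 0.1954 0.06  ]
```

View pics/crop1.png

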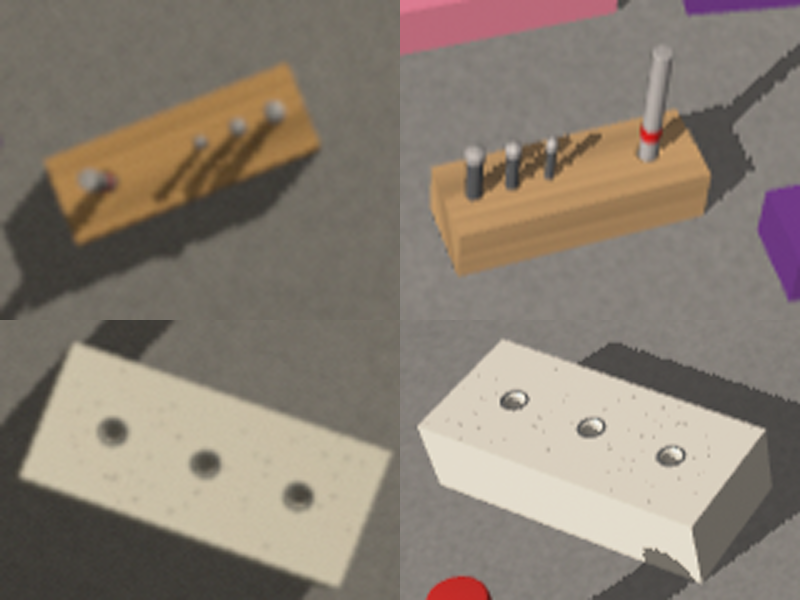

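The crop confirms it: the wooden stand is the only one holding the ring-marked pin. The block's three holes agree between the two views to about 2 mm. I'll move above the pin at about (0.4945, 0.195), closing across the stand (tool yaw +0.93).

Request:
servo_tool:
  deltas:
    - [[-43, -23.7, 0], 0.93]
    - [[-43, -23.7, 0], 0.93]
    - [[-43, -23.7, 0], 0.93]
    - [[-43, -23.7, 0], 0.93]
    - [[-43, -23.7, 0], 0.93]
  hand: 0.0

```text
t: 0.65
position: [0.3204, 0.3593, 0.2313]
eef_rot: [[-0.533, 0.846, 0.0], [0.846, 0.533, -0.0], [-0.0, 0.0, -1.0]]
force: [0.8, 0.4, -0.6]
opening: 0.0423
finger_force: 0.0
```

```bash
cat >> h.py <<'E'
def go(x,y,z,ang=None):
    s=ctrl.read_state(); R=np.array(s['eef_rot']); p=np.array(s['position'])
    a=np.arctan2(R[1,1],R[0,1])
    print('t',round(s['t'],2),'pos',p.round(4),'ang',round(a,3),'op',round(s['opening'],4),'F',np.round(s['force'],1),'q6',round(s['q'][5],2))
    print('delta cm',(R.T@(np.array([x,y,z])-p)*100).round(2),'yaw',None if ang is None else round(a-ang,3))
E
python3 -c "
from h import *; go(.4945,.195,.2,.391)"
```

```text
t 0.65 pos [0.3204 0.3593 0.2313] ang 0.562 op 0.0423 F [ 0.8  0.4 -0.6] q6 0.2
delta cm [-23.18   5.98   3.13] yaw 0.171
```

Request:
servo_tool:
  deltas:
    - [[-23.2, 6, 2], 0.17]
    - [[-23.2, 6, 2], 0.17]
    - [[-23.2, 6, 2], 0.17]
    - [[-23.2, 6, 2], 0.17]
    - [[-23.2, 6, 2], 0.17]

```text
t: 1.15
position: [0.4962, 0.1954, 0.2109]
eef_rot: [[-0.387, 0.922, -0.0], [0.922, 0.387, -0.0], [-0.0, -0.0, -1.0]]
force: [-0.1, 0.8, -0.4]
opening: 0.0427
finger_force: 0.0
```

Request:
servo_tool:
  deltas:
    - [[0, 0, 0], 0]
    - [[0, 0, 0], 0]

```text
t: 1.35
position: [0.4948, 0.1971, 0.2108]
eef_rot: [[-0.386, 0.922, -0.001], [0.922, 0.386, -0.0], [0.0, -0.001, -1.0]]
force: [-0.6, -0.2, -0.8]
opening: 0.0425
finger_force: 0.0
```

Run:
```python
from h import *
go(.4945,.195,.081,.391)
im,K,T=grab('wrist'); cv2.imwrite('pics/w1.png',im); np.savez('pics/w1.npz',im=im,K=K,T=T)
for z in (.04,.06,.13): print(z,proj(K,T,(.4945,.195,z)).round(1))
```

```text
t 1.35 pos [0.4948 0.1971 0.2108] ang 0.396 op 0.0425 F [-0.6 -0.2 -0.8] q6 -0.09
delta cm [-0.18 -0.1  12.98] yaw 0.005
0.04 [316.3 221.8]
0.06 [316.1 227.2]
0.13 [315.5 253. ]
```

View pics/w1.png

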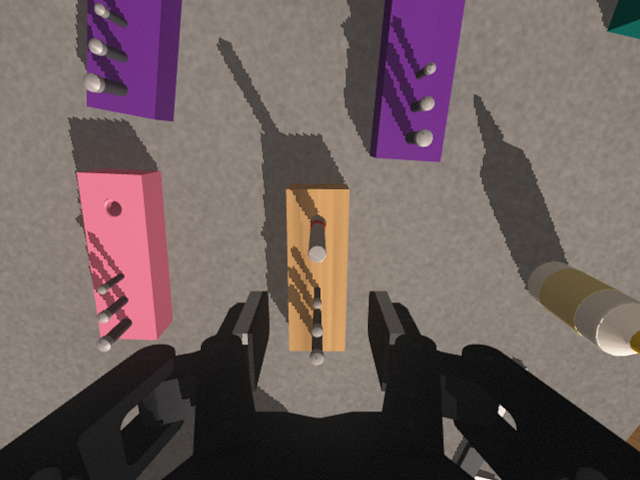

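The pin top is at (317,254) against a predicted (315.5,253), so the estimate is within about 1 mm. The grasp centre needs to be at (0.4945+, 0.195). I'll refine it and go down.

Run:
```python
from h import *
d=np.load('pics/w1.npz'); p=onz(d['K'],d['T'],(317,254),.13); print(p); go(p[0],p[1],.081,.391)
```

```text
[0.49566555 0.1947426  0.13      ]
t 1.4 pos [0.4944 0.1978 0.2111] ang 0.398 op 0.0422 F [-1.2 -0.1  0.5] q6 -0.09
delta cm [-3.300e-01  1.000e-02  1.301e+01] yaw 0.007
```

Request:
servo_tool:
  deltas:
    - [[-0.25, 0, 3], 0.005]
    - [[-0.25, 0, 6], 0.005]
    - [[-0.25, 0, 9], 0.005]
    - [[-0.25, 0, 11.5], 0.005]
    - [[-0.25, 0, 13], 0.005]

```text
t: 1.9
position: [0.4942, 0.1963, 0.0796]
eef_rot: [[-0.385, 0.923, -0.002], [0.923, 0.385, -0.001], [0.0, -0.002, -1.0]]
force: [0.1, 0.6, 0.4]
opening: 0.0425
finger_force: 0.0
```

Request:
servo_tool:
  deltas:
    - [[0, 0, 0], 0]
    - [[0, 0, 0], 0]
    - [[0, 0, 0], 0]
    - [[0, 0, 0], 0]
    - [[0, 0, 0], 0]
  hand: -1

```text
t: 2.4
position: [0.4958, 0.1956, 0.0822]
eef_rot: [[-0.383, 0.924, 0.001], [0.924, 0.383, 0.001], [0.0, 0.001, -1.0]]
force: [-4.2, 1.9, 7.2]
opening: 0.0102
finger_force: 58.9
```

```bash
python3 -c "
from h import *; s=ctrl.read_state(); print(s['finger_force'],s['moment']); go(.4945,.195,.081,.391)"
```

```text
58.9139986038208 [ 0.15465634  0.94913317 -0.07829808]
t 2.4 pos [0.4958 0.1956 0.0822] ang 0.393 op 0.0102 F [-4.2  1.9  7.2] q6 -0.09
delta cm [-0.01 -0.15  0.12] yaw 0.002
```

Request:
servo_tool:
  deltas:
    - [[0, 0, -0.5], 0]
    - [[0, 0, -1.5], 0]
    - [[0, 0, -3], 0]
    - [[0, 0, -5], 0]
    - [[0, 0, -7.5], 0]

```text
t: 2.9
position: [0.4957, 0.1951, 0.1574]
eef_rot: [[-0.383, 0.924, -0.0], [0.924, 0.383, -0.0], [-0.0, -0.0, -1.0]]
force: [0.6, -0.7, -1.1]
opening: 0.0107
finger_force: 58.4
```

Request:
servo_tool:
  deltas:
    - [[0, 0, -2.5], 0]
    - [[0, 0, -2.5], 0]
    - [[0, 0, -2.5], 0]

```text
t: 3.2
position: [0.4959, 0.1953, 0.1819]
eef_rot: [[-0.383, 0.924, 0.001], [0.924, 0.383, 0.0], [-0.0, 0.001, -1.0]]
force: [-0.3, 0.5, -1.5]
opening: 0.0103
finger_force: 58.5
```

Run:
```python
from h import *
go(.532,-.188,.18,.355-np.pi/2)
go(.532,-.188,.18,-.35)
b,K,T=grab('scene'); s=ctrl.read_state()['position']
hs=cv2.cvtColor(b,cv2.COLOR_BGR2HSV)
m=cv2.inRange(hs,(0,120,70),(7,255,255))|cv2.inRange(hs,(172,120,70),(180,255,255))
ring=np.array(proj(K,T,(s[0],s[1],s[2]-.022))); print('expected ring px',ring)
u0,v0=(ring-20).astype(int); sub=m[v0:v0+40,u0:u0+40]; v,u=np.nonzero(sub); print('ring',u.mean()+u0,v.mean()+v0,len(u))
g=cv2.resize(b[v0-60:v0+90,u0-80:u0+120],(800,600)); cv2.imwrite('pics/s2.png',g)
```

```text
t 3.2 pos [0.4959 0.1953 0.1819] ang 0.393 op 0.0103 F [-0.3  0.5 -1.5] q6 -0.09
delta cm [-36.79 -11.34   0.18] yaw 1.609
t 3.2 pos [0.4959 0.1953 0.1819] ang 0.393 op 0.0103 F [-0.3  0.5 -1.5] q6 -0.09
delta cm [-36.79 -11.34   0.18] yaw 0.743
expected ring px [392.94499035 205.24525667]
ring 392.84 206.72 25
```

The pin is held and out of the stand. Next I'll go above hole3, the nearest.

Request:
servo_tool:
  deltas:
    - [[-4, -0.8, 0], 0]
    - [[-8.5, -1.7, 0], 0]
    - [[-13, -2.6, 0], 0]
    - [[-17.5, -3.5, 0], 0]
    - [[-22, -4.4, 0], 0]

```text
t: 3.75
position: [0.539, -0.0266, 0.1804]
eef_rot: [[-0.383, 0.924, -0.002], [0.924, 0.383, 0.0], [0.001, -0.001, -1.0]]
force: [0.5, 0.4, 0.3]
opening: 0.0103
finger_force: 58.5
```

Request:
servo_tool:
  deltas:
    - [[-4, -0.8, 0], 0]
    - [[-7.5, -1.6, 0], 0]
    - [[-9.8, -2.1, 0], 0]
    - [[-9.8, -2.1, 0.5], 0]
    - [[-9.8, -2.1, 1], 0]

```text
t: 4.25
position: [0.557, -0.1233, 0.17]
eef_rot: [[-0.382, 0.924, -0.002], [0.924, 0.382, 0.001], [0.001, -0.001, -1.0]]
force: [0.4, 0.5, -1.4]
opening: 0.0106
finger_force: 58.5
```

Request:
servo_tool:
  deltas:
    - [[0, 0, 0], 0]
    - [[0, 0, 0], 0]

```text
t: 4.45
position: [0.5573, -0.1224, 0.171]
eef_rot: [[-0.384, 0.923, -0.001], [0.923, 0.384, 0.0], [0.0, -0.001, -1.0]]
force: [0.1, -0.1, -0.9]
opening: 0.0107
finger_force: 58.5
```

Run:
```python
from h import *
go(.5575,-.1235,.16)
im,K,T=grab('wrist'); cv2.imwrite('pics/w2.png',im); np.savez('pics/w2.npz',im=im,K=K,T=T)
b,Kb,Tb=grab('scene'); np.savez('pics/s3.npz',im=b,K=Kb,T=Tb)
s=ctrl.read_state()['position']
for k,t in ((K,T),(Kb,Tb)):
    print('hole',proj(k,t,(.5575,-.1235,.075)).round(1),'foot',proj(k,t,(s[0],s[1],s[2]-.072)).round(1))
u,v=proj(Kb,Tb,(.5575,-.1235,.1)).astype(int)
c=cv2.resize(b[v-50:v+50,u-40:u+40],(480,600),interpolation=cv2.INTER_CUBIC)
u,v=proj(K,T,(.5575,-.1235,.09)).astype(int)
w=cv2.resize(im[v-100:v+100,u-53:u+53],(320,600),interpolation=cv2.INTER_CUBIC); print('crop centre',u,v)
cv2.imwrite('pics/c2.png',np.hstack([c,w]))
```

```text
t 4.45 pos [ 0.5573 -0.1224  0.171 ] ang 0.394 op 0.0107 F [ 0.1 -0.1 -0.9] q6 -0.67
delta cm [-0.11 -0.03  1.1 ] yaw None
hole [316.8 245.3] foot [317.2 255.3]
hole [216.5 249.1] foot [215.4 240.6]
crop centre 316 251
```

View pics/c2.png

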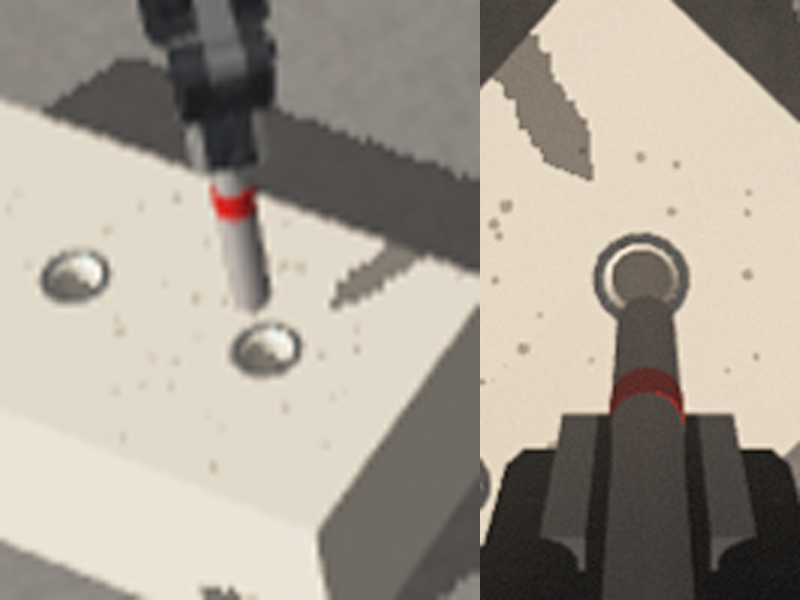

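The wrist view has hole3 at (316,244) and the pin foot at about (317.6,254.5), where it was predicted, so the alignment is within about 1 mm. I'll descend into the mouth.

Request:
servo_tool:
  deltas:
    - [[-0.05, 0, 1], 0]
    - [[-0.05, 0, 2], 0]
    - [[-0.05, 0, 2.3], 0]
    - [[-0.05, 0, 2.6], 0]
    - [[-0.05, 0, 2.9], 0]

```text
t: 5.05
position: [0.5576, -0.1237, 0.1422]
eef_rot: [[-0.383, 0.924, -0.0], [0.924, 0.383, 0.0], [0.0, -0.0, -1.0]]
force: [-2.6, 2.2, 4.0]
opening: 0.0107
finger_force: 59.0
```

Request:
servo_tool:
  deltas:
    - [[0, 0, 0.2], 0]
    - [[0, 0, 0.4], 0]
    - [[0, 0, 0.6], 0]

```text
t: 5.35
position: [0.5573, -0.1234, 0.1362]
eef_rot: [[-0.383, 0.924, -0.001], [0.924, 0.383, 0.001], [0.001, -0.001, -1.0]]
force: [-4.0, 3.2, 2.0]
opening: 0.0105
finger_force: 58.9
```

Request:
servo_tool:
  deltas:
    - [[0.06, -0.03, 0.2], 0]
    - [[0.06, -0.03, 0.4], 0]
    - [[0.06, -0.03, 0.6], 0]
    - [[0.06, -0.03, 0.8], 0]
    - [[0.06, -0.03, 1.0], 0]

```text
t: 5.85
position: [0.5572, -0.1232, 0.1263]
eef_rot: [[-0.383, 0.924, 0.0], [0.924, 0.383, 0.0], [0.0, 0.0, -1.0]]
force: [-4.2, 4.8, 4.5]
opening: 0.0103
finger_force: 59.0
```

Request:
servo_tool:
  deltas:
    - [[0, 0, 0.1], 0]
    - [[0, 0, 0.2], 0]
    - [[0, 0, 0.3], 0]

```text
t: 6.15
position: [0.5573, -0.1232, 0.1237]
eef_rot: [[-0.383, 0.924, 0.0], [0.924, 0.383, 0.0], [0.0, 0.0, -1.0]]
force: [-5.4, 3.8, 7.8]
opening: 0.0105
finger_force: 59.3
```

Request:
servo_tool:
  deltas:
    - [[0.04, -0.04, 0.07], 0]
    - [[0.04, -0.04, 0.14], 0]
    - [[0.04, -0.04, 0.21], 0]
    - [[0.04, -0.04, 0.28], 0]

```text
t: 6.55
position: [0.557, -0.123, 0.121]
eef_rot: [[-0.383, 0.924, 0.001], [0.924, 0.383, 0.0], [-0.0, 0.001, -1.0]]
force: [-3.1, 4.7, 5.4]
opening: 0.0107
finger_force: 59.2
```

Request:
servo_tool:
  deltas:
    - [[0, 0, 0.05], 0]
    - [[0, 0, 0.1], 0]
    - [[0, 0, 0.15], 0]
    - [[0, 0, 0.2], 0]

```text
t: 6.95
position: [0.557, -0.123, 0.1189]
eef_rot: [[-0.383, 0.924, 0.001], [0.924, 0.383, 0.0], [-0.0, 0.001, -1.0]]
force: [-2.4, 4.9, 6.1]
opening: 0.0102
finger_force: 59.2
```

Request:
servo_tool:
  deltas:
    - [[0, 0, 0.05], 0]
    - [[0, 0, 0.1], 0]
    - [[0, 0, 0.15], 0]
    - [[0, 0, 0.2], 0]

```text
t: 7.35
position: [0.557, -0.123, 0.1169]
eef_rot: [[-0.383, 0.924, 0.001], [0.924, 0.383, 0.0], [-0.0, 0.001, -1.0]]
force: [-3.5, 4.4, 5.0]
opening: 0.0103
finger_force: 59.2
```

Request:
servo_tool:
  deltas:
    - [[0, 0, 0.05], 0]
    - [[0, 0, 0.1], 0]
    - [[0, 0, 0.15], 0]
    - [[0, 0, 0.2], 0]

```text
t: 7.75
position: [0.557, -0.123, 0.115]
eef_rot: [[-0.383, 0.924, 0.001], [0.924, 0.383, 0.0], [-0.0, 0.001, -1.0]]
force: [-3.2, 4.8, 5.3]
opening: 0.0105
finger_force: 59.2
```

Request:
servo_tool:
  deltas:
    - [[0, 0, 0.05], 0]
    - [[0, 0, 0.1], 0]
    - [[0, 0, 0.15], 0]
    - [[0, 0, 0.2], 0]

```text
t: 8.15
position: [0.5569, -0.123, 0.1129]
eef_rot: [[-0.383, 0.924, 0.001], [0.924, 0.383, 0.0], [-0.0, 0.001, -1.0]]
force: [-4.2, 4.4, 6.1]
opening: 0.01
finger_force: 59.2
```

Request:
servo_tool:
  deltas:
    - [[0, 0, 0.05], 0]
    - [[0, 0, 0.1], 0]
    - [[0, 0, 0.15], 0]
    - [[0, 0, 0.2], 0]

```text
t: 8.55
position: [0.5569, -0.1229, 0.1109]
eef_rot: [[-0.383, 0.924, 0.001], [0.924, 0.383, 0.0], [-0.0, 0.001, -1.0]]
force: [-3.5, 4.9, 6.8]
opening: 0.0108
finger_force: 59.2
```

Request:
servo_tool:
  deltas:
    - [[0, 0, 0.05], 0]
    - [[0, 0, 0.1], 0]
    - [[0, 0, 0.15], 0]
    - [[0, 0, 0.2], 0]

```text
t: 8.95
position: [0.5569, -0.1229, 0.1089]
eef_rot: [[-0.383, 0.924, 0.001], [0.924, 0.383, 0.0], [-0.0, 0.001, -1.0]]
force: [-3.7, 5.5, 5.9]
opening: 0.0109
finger_force: 59.2
```

Request:
servo_tool:
  deltas:
    - [[0, 0, 0.05], 0]
    - [[0, 0, 0.1], 0]
    - [[0, 0, 0.15], 0]
    - [[0, 0, 0.2], 0]

```text
t: 9.35
position: [0.5569, -0.1229, 0.1069]
eef_rot: [[-0.383, 0.924, 0.001], [0.924, 0.383, 0.0], [-0.0, 0.001, -1.0]]
force: [-4.5, 4.7, 6.1]
opening: 0.0104
finger_force: 59.2
```

Request:
servo_tool:
  deltas:
    - [[0, 0, 0.05], 0]
    - [[0, 0, 0.1], 0]
    - [[0, 0, 0.15], 0]
    - [[0, 0, 0.2], 0]

```text
t: 9.75
position: [0.5569, -0.1229, 0.1049]
eef_rot: [[-0.383, 0.924, 0.001], [0.924, 0.383, 0.0], [-0.0, 0.001, -1.0]]
force: [-4.1, 6.1, 6.6]
opening: 0.0106
finger_force: 59.2
```

Request:
servo_tool:
  deltas:
    - [[0.03, -0.03, 0.05], 0]
    - [[0.03, -0.03, 0.1], 0]
    - [[0.03, -0.03, 0.15], 0]
    - [[0.03, -0.03, 0.2], 0]

```text
t: 10.15
position: [0.5567, -0.1228, 0.1029]
eef_rot: [[-0.383, 0.924, 0.001], [0.924, 0.383, 0.0], [-0.0, 0.001, -1.0]]
force: [-1.8, 4.7, 4.9]
opening: 0.0103
finger_force: 59.1
```

Request:
servo_tool:
  deltas:
    - [[0, 0, 0.05], 0]
    - [[0, 0, 0.1], 0]
    - [[0, 0, 0.15], 0]

```text
t: 10.45
position: [0.5567, -0.1228, 0.1015]
eef_rot: [[-0.383, 0.924, 0.001], [0.924, 0.383, 0.0], [-0.0, 0.001, -1.0]]
force: [-1.9, 5.9, 5.6]
opening: 0.0106
finger_force: 59.1
```

Request:
servo_tool:
  deltas:
    - [[0, 0, 0.05], 0]
    - [[0, 0, 0.1], 0]
    - [[0, 0, 0.15], 0]

```text
t: 10.75
position: [0.5567, -0.1228, 0.0999]
eef_rot: [[-0.383, 0.924, 0.001], [0.924, 0.383, 0.0], [-0.0, 0.001, -1.0]]
force: [-2.7, 5.0, 4.3]
opening: 0.0103
finger_force: 59.1
```

Request:
servo_tool:
  deltas:
    - [[0, 0, 0.05], 0]
    - [[0, 0, 0.1], 0]
    - [[0, 0, 0.15], 0]

```text
t: 11.05
position: [0.5567, -0.1228, 0.0985]
eef_rot: [[-0.383, 0.924, 0.001], [0.924, 0.383, 0.0], [-0.0, 0.001, -1.0]]
force: [-2.2, 4.4, 5.9]
opening: 0.0107
finger_force: 59.1
```

Request:
servo_tool:
  deltas:
    - [[0, 0, 0.05], 0]
    - [[0, 0, 0.1], 0]
    - [[0, 0, 0.15], 0]

```text
t: 11.35
position: [0.5568, -0.1229, 0.0977]
eef_rot: [[-0.383, 0.924, 0.002], [0.924, 0.383, -0.0], [-0.001, 0.002, -1.0]]
force: [-7.3, 6.5, 17.1]
opening: 0.0106
finger_force: 60.5
```

The force jumped from about 6 N to 17 N at d≈49 mm, so the pin is on the bottom. I'll hold briefly and read the ring.

Request:
servo_tool:
  deltas:
    - [[0, 0, 0.01], 0]
    - [[0, 0, 0.01], 0]

```text
t: 11.55
position: [0.5568, -0.1228, 0.0977]
eef_rot: [[-0.383, 0.924, 0.002], [0.924, 0.383, -0.0], [-0.001, 0.002, -1.0]]
force: [-6.1, 5.5, 15.0]
opening: 0.0104
finger_force: 60.2
```

Run:
```python
from h import *
go(.5575,-.1235,.1)
im,K,T=grab('wrist'); b,Kb,Tb=grab('scene')
u,v=proj(Kb,Tb,(.5575,-.1235,.1)).astype(int)
c=cv2.resize(b[v-50:v+50,u-40:u+40],(480,600),interpolation=cv2.INTER_CUBIC)
u,v=proj(K,T,(.5575,-.1235,.075)).astype(int); print(u,v)
w=cv2.resize(im[v-75:v+75,u-40:u+40],(320,600),interpolation=cv2.INTER_CUBIC)
cv2.imwrite('pics/c3.png',np.hstack([c,w]))
```

```text
t 11.55 pos [ 0.5568 -0.1228  0.0977] ang 0.393 op 0.0104 F [-6.1  5.5 15. ] q6 -0.67
delta cm [-0.09  0.04 -0.23] yaw None
317 287
```

View pics/c3.png

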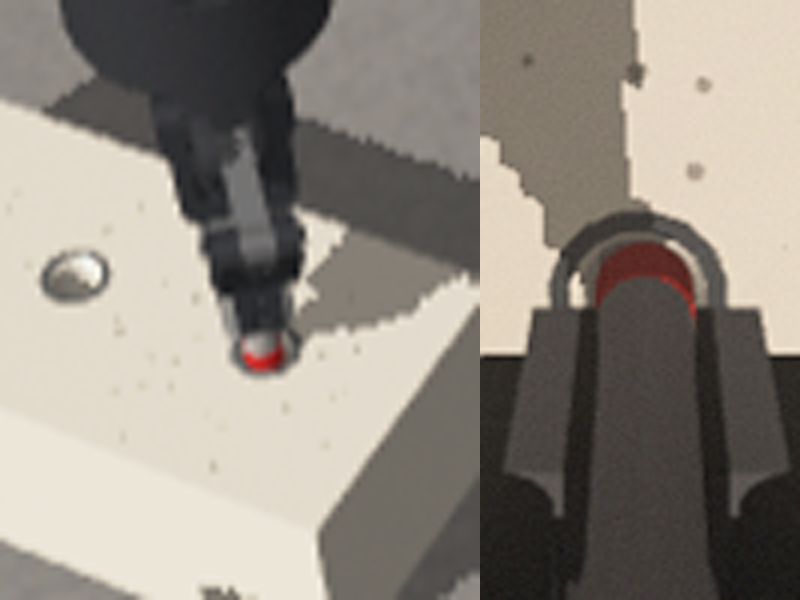

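In the scene crop at (263,352) only the upper half of the ring shows above the collar, and the lower part has sunk into hole3. It's the deep hole, with about 10 N on the bottom. Now I'll release and retreat.

Request:
servo_tool:
  deltas:
    - [[0, 0, 0], 0]
    - [[0, 0, 0], 0]
    - [[0, 0, 0], 0]
    - [[0, 0, 0], 0]
    - [[0, 0, 0], 0]
  hand: 0

```text
t: 12.15
position: [0.5563, -0.1231, 0.0963]
eef_rot: [[-0.383, 0.924, 0.0], [0.924, 0.383, -0.0], [-0.0, -0.0, -1.0]]
force: [0.2, -0.4, 0.5]
opening: 0.0426
finger_force: 0.0
```

Request:
servo_tool:
  deltas:
    - [[0, 0, -1], 0]
    - [[0, 0, -3], 0]
    - [[0, 0, -6], 0]
    - [[0, 0, -10], 0]
    - [[0, 0, -14], 0]

```text
t: 12.65
position: [0.5559, -0.1229, 0.2385]
eef_rot: [[-0.383, 0.924, 0.0], [0.924, 0.383, -0.0], [-0.0, 0.0, -1.0]]
force: [-0.0, 0.3, 0.2]
opening: 0.0429
finger_force: 0.0
```

Request:
servo_tool:
  deltas:
    - [[5, 0, 0], 0]
    - [[5, 0, 0], 0]
    - [[5, 0, 0], 0]

```text
t: 12.95
position: [0.537, -0.0763, 0.2373]
eef_rot: [[-0.384, 0.923, 0.001], [0.923, 0.384, -0.0], [-0.001, 0.001, -1.0]]
force: [0.0, -1.0, -0.3]
opening: 0.0426
finger_force: 0.0
```

Run:
```python
from h import *
go(.5575,-.1235,.1)
im,K,T=grab('wrist'); b,Kb,Tb=grab('scene')
u,v=proj(Kb,Tb,(.5575,-.1235,.1)).astype(int)
c=cv2.resize(b[v-50:v+50,u-40:u+40],(480,600),interpolation=cv2.INTER_CUBIC)
u,v=proj(K,T,(.5575,-.1235,.1)).astype(int); u=min(max(u,40),600); v=min(max(v,75),405)
w=cv2.resize(im[v-75:v+75,u-40:u+40],(320,600),interpolation=cv2.INTER_CUBIC)
cv2.imwrite('pics/c4.png',np.hstack([c,w]))
```

```text
t 12.95 pos [ 0.537  -0.0763  0.2373] ang 0.394 op 0.0426 F [ 0.  -1.  -0.3] q6 -0.6
delta cm [-5.14  0.07 13.74] yaw None
```

View pics/c4.png

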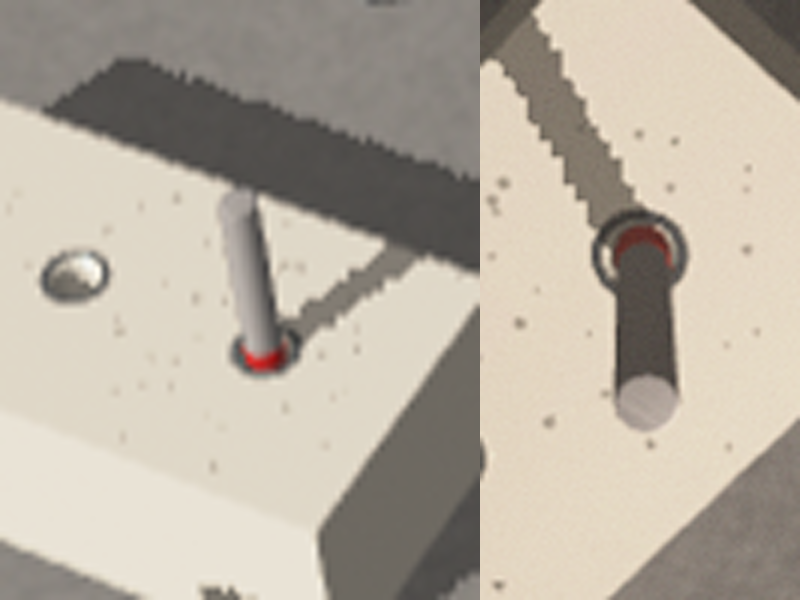

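The pin stands free in hole3 with its ring partly sunk, at (263,355) in the scene crop, and the gripper is clear. I'll hand in.

```bash
python3 -c "
from bench import ctrl; print(ctrl.sign_off())"
```

```text
the job is handed in; nothing more can be done
None
```

The pin stands released in hole3, the first hole I tried and the deep one: it bottomed gently at about 49 mm with its red ring partly sunk into the face, and I handed the job in after about 13 s of robot time (no verdict came back).

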